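Start up the carving bench in order

ROBOT

A 6-joint arm with a two-finger parallel gripper is mounted at the origin on the work surface. World frame = base frame: x ahead of the robot, y to its left, z up, the work surface at z = 0. Lengths are in mm, angles in rad, forces in N, time in s.
With the tool pointing down it reaches from about 300 to 775 mm from the base axis. Payload 14.6 kg.
Tool frame: the origin (TCP) lies on the centre line of the jaws, within the pads' length; the fingertips stand 19 mm ahead of it and the grasp point (between the pads) is the TCP (bot.tip_reach is the distance from the TCP to the fingertips, in mm); z points along the fingers, y is the line along which they close (so a half turn about z gives the same grasp; the last joint's range is limited). The gripper opens to 85 mm and grips with 20 to 120 N. Pads are 22 mm wide; open, the fingers measure 114 mm over their backs; the gripper's body (76 mm by 85 mm) begins 54 mm behind the grasp point. The pads swing forward as they close: fully open they stand 13 mm farther back than shut.
Start: joints at [-1.351, 0.3, 1.521, -0, 1.321, -0.067], TCP at [155.58, -527.527, 250.281] pointing down, gripper open.
Joint ranges: [-3.03, 3.03], [-0.79, 2.21], [0.23, 2.52], [-1.04, 4.18], [0, 3.07], [-2.55, 2.55]. Speed limits (rad/s): [2.22, 2.22, 2.57, 3.14, 3.14, 3.14].

INTERFACE

Orientations are given as a unit quaternion [w, x, y, z].
In Python, from rig import bot gives the robot as it stands. Calls block until the motion is done:
- bot.move_to(position, orientation): joint-space move of the TCP to a pose.
- bot.servo_line(position, attitude=None, speed=150, until_force=None): straight line of the TCP; attitude=None keeps the orientation; speed is the mean speed in mm/s. With until_force (N) it stops when the force on the tool has changed by that much, and returns True; else False.
- bot.move_joints(angles): joint-space move.
- bot.move_gripper(opening, grip_force=None): finger opening in mm; grip_force is the grip in N (None keeps the last); returns when the fingers have stopped.
- bot.dwell(seconds).
- bot.ik(position, orientation): joint angles nearest the present ones, or None.
- bot.read_state(): the state.
- bot.read_camera(name): name is "side" or "top" or "wrist"; returns a dict with "image" (384x512x3 uint8, blue, green, red), "depth" (384x512 float32, mm along the optical axis (not along the pixel's ray), 0 where there is no reading), "fovy" (degrees; the focal length in pixels is half the picture's height over the tangent of half this angle, whatever the lens; pixels are square), "cx", "cy" (the principal point, pixels), "k1" (the pictures are not rectified: a ray, as slopes to the right and down, at radius r is drawn at 1 + k1 r^2 times it, then the intrinsics apply), "eye" and "attitude" of the camera in the world; the wrist camera has in their place "mount" (4x4, takes a point from camera to tool coordinates, whose origin is the TCP and whose axes are the flange's). Camera axes: x right, y down, z forward; pixel columns grow to the right and rows downward; lengths in mm; the calibration is good to about 2 mm. A picture is of the moment at which its call begins: read the wrist's pose just before it.
A pose or a line that the arm cannot do raises bot.MotionError and nothing moves.
- bot.finish_job(): hands the job in; it is judged then, once.
The state is a dict: "clock": time; "joint_positions": joint angles; "qvel": joint speeds; "effort": joint torques, N m; "ee_pos": TCP position; "tool_rot": TCP orientation; "ft_force": force on the tool from outside, world axes, zero at the start; "moment": the same for the moment, N m; "grip_width": finger opening in mm; "grip_force": force on a finger pad.
Only numpy, scipy, OpenCV 4.12 (cv2) and the standard library are available. Lean on these libraries where they do the work, as an engineer would, in place of code of your own. Each camera call takes 0.05 s, during which the arm holds its last target. There are 200 camera calls.

TASK

Get the carving bench running with closed fingertips, only pressing: first push the white-dotted end of the black rocker on the grey pod fully down (bench power), then push the blue key on the yellow pod fully in (dust extractor), and only then press the green start button on the white pod all the way down and let it spring back. Do not press the red stop button, and do not lift, push around or tip the pods or anything else on the bench. Finish with the rocker on and the blue key in.

Things in the scene. Friction and masses are not known exactly. Their poses are not given: they have to be found in the camera images.
- power_pod: loose cordless grey switch pod, 110 x 76 x 34 mm, 0.8 kg or so, carrying one black rocker paddle; origin at the centre of its underside, x towards the rocker's white-dotted end, z up. It may be turned up to about 80 degrees either way
- rocker (a joint): angle (rad) of the black rocker (64 mm long along the grey pod's x, 40 mm wide, 10 mm thick, pivot 46 mm above the table over the pod's centre). 0: off, the dotted end tilted up by 0.15 rad; 0.30: fully on, the dotted end tilted down by 0.15 rad, at its stop. It stays where it is left; pressing on the dot takes about 2 N at first, up to 8 N at the end
- rocker_dot (a point): centre of the white dot (16 mm across) on the top face of the rocker, 21 mm from the pivot; moves with the paddle, and its z axis is the normal of the paddle's top face. It sits about 54 mm above the table when off and drops about 6 mm when fully on
- extractor_pod: loose cordless yellow switch pod, 100 x 90 x 34 mm, 0.8 kg or so, with one square blue key on top; origin at the centre of its underside, z up
- latch_key (a joint): travel in m of the blue key: 0 fully out, 0.008 fully in, at its stop. It stays where it is left; moves under about 3 N
- key_top (a point): centre of the top face of the blue key (38 x 38 mm), over the pod's centre, about 48 mm above the table when out, 40 mm when in; moves with the key, axes as the yellow pod's
- wheel_pod: loose cordless white switch pod, 86 x 138 x 34 mm, 0.8 kg or so, with a green and a red round button side by side along its y; origin at the centre of its underside, z up
- start_button (a joint): travel in m of the green button: 0 out, 0.006 fully down, at its stop; springs back when let go, 1.5 N to start and 5 N fully down
- start_top (a point): centre of the top face of the green start button (34 mm across), at y = +34 mm of its pod, 47 mm above the table when out; moves with the button
- stop_button (a joint): travel in m of the red stop button, same build as the green one; must not be pressed
- stop_top (a point): centre of the top face of the red stop button (34 mm across), at y = -34 mm of its pod, 68 mm from the green one's centre
- paint_pot: small closed paint jar, 36 mm across, 55 mm tall, standing between two pods; loose, origin at the centre of its underside
- glue_bottle: small white bottle with orange cap, 36 mm across, 85 mm tall, standing between two pods; loose, origin at the centre of its underside
- knife: carving knife with a pale wooden handle lying flat, about 160 mm long and 16 mm high; loose, origin near its middle, on the underside, x towards the blade
- mug: white ceramic mug, 80 mm across, 90 mm tall; loose, origin at the centre of its underside
- wood_bowl: dark wooden bowl, 100 mm across, 45 mm tall; loose, origin at the centre of its underside
- spool: red spool, 40 mm across, 46 mm tall; loose, origin at the centre of its underside
- pendant: round dark wooden pendant with a blue and brass face, 56 mm across, 8 mm thick, lying flat; loose, origin at the centre of its underside
Mind the look-alikes: they are no part of the job. What is shaped like the power_pod but orange, purple or turquoise is not meant.

How it is judged:
By the outcome, as a careful person would: the job done as asked, in the order asked, and still so for the second after the job is handed in, with the robot touching nothing.
It also fails if it takes over 51 s, if anything falls off the work surface, if the arm or the gripper's body presses on something with over 40 N, if the wrist force passes 120 N, or if a joint passes its speed limit or range.

## Working session

There is one attempt and no reset: what is moved stays moved. The work goes in short steps, each a Python script; the robot and the scene stay as the last script left them, time stands still between calls to the robot, and variables do not carry over. Pictures are saved under pics/ and viewed, at most 10 in all, crops included, and the job is handed in when it is done.

```bash
mkdir -p pics; cat > h.py <<'E'
import numpy as np, cv2, pickle
from rig import bot
from scipy.spatial.transform import Rotation as R
def rot(q): return R.from_quat([q[1],q[2],q[3],q[0]]).as_matrix()
def rays(c,uv):
    f=c["image"].shape[0]/2/np.tan(np.radians(c["fovy"])/2)
    K=np.array([[f,0,c["cx"]],[0,f,c["cy"]],[0,0,1]])
    p=cv2.undistortPoints(np.array(uv,float).reshape(-1,1,2),K,np.array([c["k1"],0,0,0.])).reshape(-1,2)
    return np.c_[p,np.ones(len(p))]
def onplane(c,uv,z):
    A=np.array(c["attitude"]); A=rot(A) if A.size==4 else A
    d=rays(c,uv)@A.T; e=np.array(c["eye"])
    return e+d*((z-e[2])/d[:,2])[:,None]
E
python3 - <<'E'
from h import *
for n in("top","side"):
    c=bot.read_camera(n); pickle.dump(c,open(n+".pkl","wb"))
    cv2.imwrite(f"pics/{n}.png",cv2.resize(c["image"],(800,600)))
    print(n,{k:c[k] for k in c if k not in("image","depth")})
print(bot.read_state())
E
```

```text
top {'fovy': 44.41115214151471, 'cx': 253.82810640912382, 'cy': 192.0938945783826, 'k1': -0.1314550960723444, 'eye': array([ 238.1897825 ,  -84.94697956, 1295.17167027]), 'attitude': array([ 0.0671312 , -0.70334966,  0.70437046, -0.06822693])}
side {'fovy': 49.232158045085335, 'cx': 257.0854624526169, 'cy': 195.4392594676822, 'k1': -0.05178805572236457, 'eye': array([ 403.70317157, -891.51538706,  808.68821861]), 'attitude': array([-0.40033838,  0.91451324, -0.05167822,  0.0269087 ])}
{'clock': 0.1, 'joint_positions': array([-1.35057256e+00,  3.00448369e-01,  1.52147973e+00, -9.30188266e-06,
        1.32072492e+00, -6.65944197e-02]), 'qvel': array([ 0.00147474, -0.00159147, -0.00318657,  0.00092243, -0.00050039,
        0.00144476]), 'effort': array([ 9.48914712e-04, -5.44378495e+01, -3.62368977e+01, -7.42343582e-05,
        3.02416229e-03, -4.10260199e-06]), 'ee_pos': array([ 155.5548584 , -527.3567543 ,  249.77665125]), 'tool_rot': array([-5.28276655e-04,  9.89734223e-01,  1.42919158e-01, -4.51783884e-05]), 'ft_force': array([-0.18807962,  0.59403604,  0.47251235]), 'moment': array([-0.0005088 ,  0.02553649,  0.01774962]), 'grip_force': 0.0, 'grip_width': 85.37289641615426}
```

View pics/top.png

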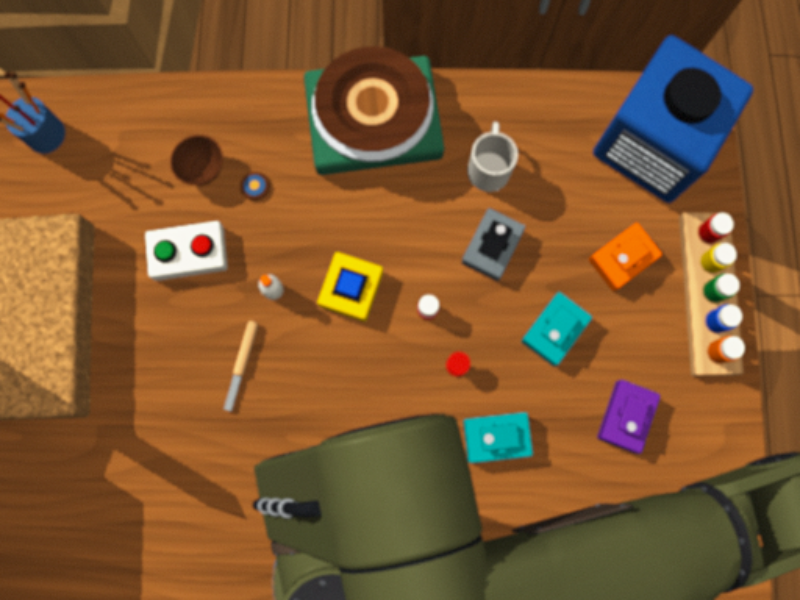

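View pics/side.png

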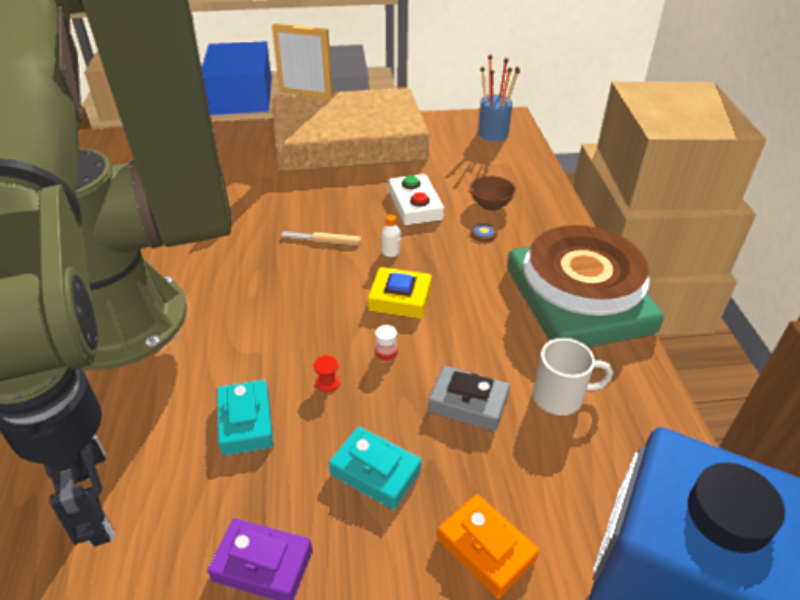

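The top view (800 px wide) shows the grey pod's rocker dot at about (501,229), the blue key at (350,285), green at (165,251) and red at (202,244). The side view shows the same layout: dot (484,386), key (400,283), green (411,182). Next I locate them by colour masks in both views.

```bash
cat > m.py <<'E'
from h import *
C={n:pickle.load(open(n+".pkl","rb")) for n in("top","side")}
def cen(n,p,r,fn):
    im=C[n]["image"]; hsv=cv2.cvtColor(im,cv2.COLOR_BGR2HSV).astype(int)
    m=fn(hsv).astype(np.uint8); k=np.zeros_like(m); cv2.circle(k,(round(p[0]/1.5625),round(p[1]/1.5625)),r,1,-1)
    n_,_,st,ce=cv2.connectedComponentsWithStats(m*k); i=1+np.argmax(st[1:,4])
    return ce[i],st[i,4]
H=lambda a,b:lambda h:(h[...,0]>=a)&(h[...,0]<=b)&(h[...,1]>120)&(h[...,2]>60)
white=lambda h:(h[...,1]<60)&(h[...,2]>190)
blk=lambda h:(h[...,2]<60)
keyt=lambda h:(h[...,0]>100)&(h[...,0]<130)&(h[...,1]>120)&(h[...,2]>150)
pts={"dot":(54,white,(501,229),(484,386),10),"key":(48,keyt,(350,285),(400,283),20),
"green":(47,H(45,80),(165,251),(411,182),14),"rockerblk":(48,blk,(492,240),(470,384),22),
"red":(47,lambda h:H(0,8)(h)|H(172,180)(h),(202,244),(420,198),14),
"greypod":(34,lambda h:(h[...,1]<70)&(h[...,2]<190),(493,244),(470,396),32),"yellow":(34,H(22,34),(350,285),(400,292),35)}
for k,(z,fn,a,b,r) in pts.items():
    for n,p in(("top",a),("side",b)):
        try:
            uv,ar=cen(n,p,r,fn); d=C[n]["depth"][int(round(uv[1])),int(round(uv[0]))]
            X=rays(C[n],[uv])*d@rot(C[n]["attitude"]).T+C[n]["eye"]
            print(k,n,uv.round(1),ar,onplane(C[n],[uv],z).round(1)[0],"depth",X.round(1)[0])
        except Exception as e: print(k,n,e)
E
python3 m.py
python3 - <<'E'
from h import *
t=pickle.load(open("top.pkl","rb"))["image"]; s=pickle.load(open("side.pkl","rb"))["image"]
f=lambda i,x,y:cv2.resize(i[y-30:y+30,x-40:x+40],(400,300),interpolation=cv2.INTER_NEAREST)
cv2.imwrite("pics/c.png",np.vstack([np.hstack([f(t,316,155),f(t,224,182)]),np.hstack([f(s,300,253),f(t,118,158)])]))
E
```

```text
dot top [320.  146.3] 18 [ 607.1 -269.3   54. ] depth [ 607.4 -269.5   52.9]
dot side [309.1 246.7] 27 [ 605.6 -269.4   54. ] depth [ 605.4 -270.    54.7]
key top [223.3 180.9] 187 [511.3  -4.1  48. ] depth [511.7  -4.   46.2]
key side [255.7 180.1] 141 [508.8 -10.2  48. ] depth [508.9  -9.1  47. ]
green top [104.6 159.8] 108 [572.3 327.4  47. ] depth [573.3 328.6  43.3]
green side [262.8 115.3] 52 [571.3 323.9  47. ] depth [571.1 322.1  48.1]
rockerblk top [316.2 155. ] 268 [ 583.9 -258.9   48. ] depth [ 583.5 -258.7   49.6]
rockerblk side [298.8 252.7] 49 [ 579.3 -279.5   48. ] depth [ 579.5 -278.7   47. ]
red top [128.6 156.4] 125 [581.7 260.   47. ] depth [581.6 259.8  47.5]
red side [268.3 126.6] 66 [580.4 253.9  47. ] depth [579.9 250.5  49.2]
greypod top [315.4 156. ] 1030 [ 585.1 -258.6   34. ] depth [ 580.7 -256.3   50.2]
greypod side [299.4 254.7] 1369 [ 582.8 -274.5   34. ] depth [ 580.7 -281.6   42.9]
yellow top [223.8 183. ] 947 [508.4  -4.8  34. ] depth [505.8  -5.6  46. ]
yellow side [255.3 188.5] 789 [505.5 -29.1  34. ] depth [505.6 -28.7  33.6]
```

View pics/c.png

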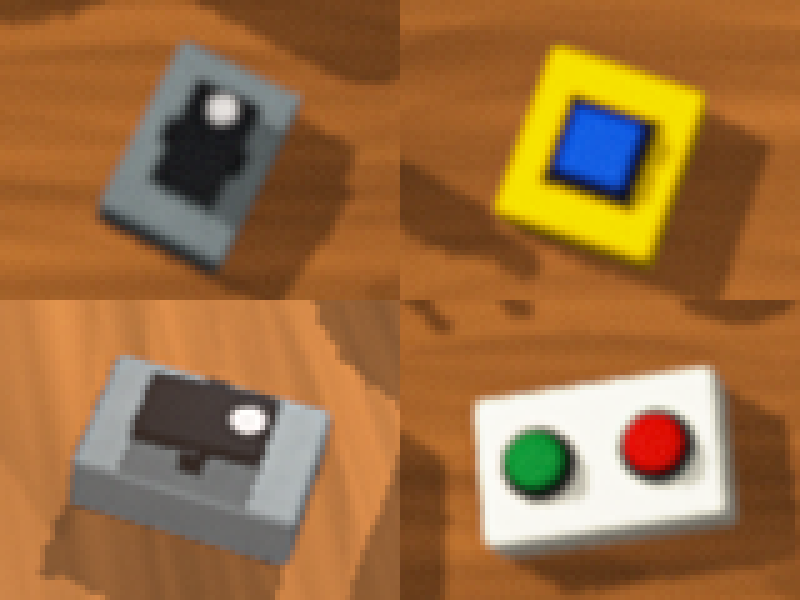

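Crops confirm the masks: the dot and rocker axis, the key's top face and the green and red caps are all clean. Green to red measures 68.05 mm, as expected. Now the rocker.

```bash
cat >> h.py <<'E'
def quat(yaw,tilt=0):
    # tool z down, leaning so that the pressed face's normal tips by tilt towards yaw; tool x along yaw
    M=(R.from_euler("z",yaw)*R.from_euler("y",tilt)*R.from_euler("x",np.pi))
    q=M.as_quat(); return np.array([q[3],q[0],q[1],q[2]])
def tcp(tip,q): return np.array(tip,float)-rot(q)[:,2]*bot.tip_reach
def press(xy,ztop,zmin,q,F,hi=130):
    bot.move_to(tcp([*xy,hi],q),q)
    bot.servo_line(tcp([*xy,ztop+8],q),speed=120); bot.dwell(.2)
    f0=bot.read_state()["ft_force"]
    hit=bot.servo_line(tcp([*xy,zmin],q),speed=15,until_force=F)
    bot.dwell(.15); s=bot.read_state()
    print("hit",hit,"tip",(s["ee_pos"]+rot(s["tool_rot"])[:,2]*bot.tip_reach).round(1),"dF",(s["ft_force"]-f0).round(1),s["clock"])
    bot.servo_line(tcp([*xy,hi],q),speed=120)
E
python3 - <<'E'
from h import *
c=pickle.load(open("top.pkl","rb"))
e=onplane(c,[(313,133),(296,168)],34); d=e[0]-e[1]; print("edge yaw",np.degrees(np.arctan2(d[1],d[0])),np.linalg.norm(d))
yaw=np.arctan2(d[1],d[0])
print("tip",bot.tip_reach)
bot.move_gripper(0); print("tip closed",bot.tip_reach,bot.read_state()["clock"])
u=np.array([np.cos(yaw),np.sin(yaw)])
q=min((quat(yaw,.15),quat(yaw+np.pi,-.15)),key=lambda q:(lambda j:9 if j is None else np.abs(np.array(j)-bot.read_state()["joint_positions"]).max())(bot.ik(tcp([606.4,-269.4,130],q),q)))
print(rot(q)[:,2])
press(np.array([606.4,-269.4])+u*1,54,45.5,q,18)
c=bot.read_camera("side");i=c["image"]
cv2.imwrite("pics/r.png",cv2.resize(i[213:293,240:360],(720,480),interpolation=cv2.INTER_CUBIC))
E
```

```text
edge yaw -26.26546502690033 113.08269180943874
tip 19.0
tip closed 19.0 0.8667
[-0.13400914  0.06613097 -0.98877108]
hit True tip [ 607.6 -270.    47.8] dF [-1.4  0.6  7. ] 4.8333
```

View pics/r.png

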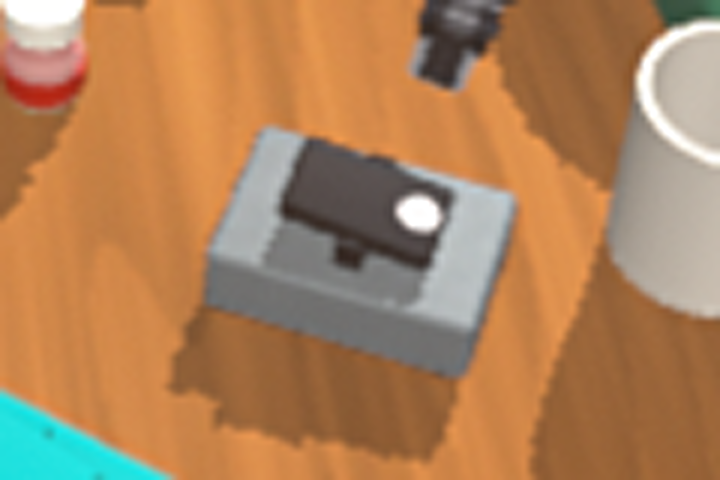

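The crop shows the paddle's dotted end (dot at about (418,213)) now tilted down. The tip stopped at z = 47.8, the predicted stop height. I'll press once more a bit harder to be sure it is fully on, then do the key.

```bash
python3 - <<'E'
from h import *
yaw=np.radians(-26.27); u=np.array([np.cos(yaw),np.sin(yaw)])
q=bot.read_state()["tool_rot"]
q=min((quat(yaw,.15),quat(yaw+np.pi,-.15)),key=lambda p:-abs(np.dot(p,q)))
press(np.array([606.4,-269.4])+u*1.5,49,44.5,q,25,hi=120)
def pick(ya,xy):
    j0=bot.read_state()["joint_positions"]; best=None
    for y in ya:
        k=quat(y); j=bot.ik(tcp([*xy,130],k),k)
        if j is not None:
            d=np.abs(np.array(j)-j0).max()
            if best is None or d<best[0]: best=(d,k)
    return best[1]
xy=[510.8,-5]
press(xy,48,37,pick(np.radians(-15)+np.arange(4)*np.pi/2,xy),20)
for n in("side","top"):
    c=bot.read_camera(n); pickle.dump(c,open(n+"2.pkl","wb"))
i=c["image"]; s=pickle.load(open("side2.pkl","rb"))["image"]
f=lambda i,x,y:cv2.resize(i[y-30:y+30,x-40:x+40],(400,300))
cv2.imwrite("pics/k.png",np.hstack([f(s,300,253),f(s,256,185)]))
E
```

```text
hit True tip [ 607.8 -270.    47.8] dF [-2.  -0.   6.9] 7.7083
hit True tip [510.9  -5.   40.5] dF [-4.  -0.   9.3] 11.6667
```

View pics/k.png

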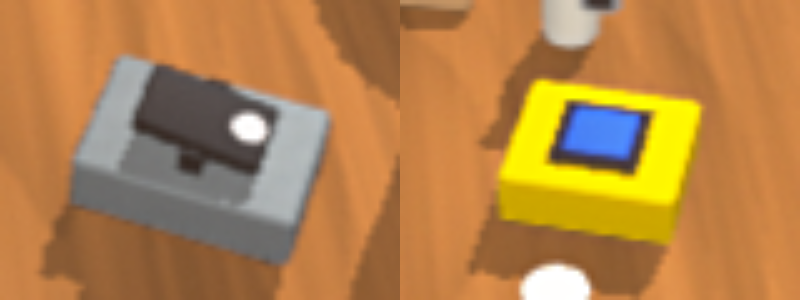

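The rocker stayed on (stop again at 47.8), and the key is sunk at tip z = 40.5 against an expected 40. I'll re-press it harder to confirm, then press start.

```bash
python3 - <<'E'
from h import *
q=bot.read_state()["tool_rot"]
press([510.8,-5],41,36,q,32,hi=130)
E
```

```text
hit True tip [510.8  -5.   40.5] dF [-4.7 -0.3 11.2] 14.7333
```

The key is at its stop: 40.5 again at 32 N. Now the green button.

```bash
python3 - <<'E'
from h import *
xy=[572,326.5]; j0=bot.read_state()["joint_positions"]
best=min(((np.abs(np.array(j)-j0).max(),tuple(k)) for y in np.radians(8)+np.arange(4)*np.pi/2 for k in [quat(y)] for j in [bot.ik(tcp([*xy,130],k),k)] if j is not None))
press(xy,47,37.5,np.array(best[1]),28)
s=bot.read_state()["ee_pos"]; bot.servo_line(s+[-100,-100,60],speed=200); bot.dwell(.3)
c=[bot.read_camera(n) for n in("top","side")]
cv2.imwrite("pics/e.png",np.hstack([cv2.resize(x["image"],(400,300)) for x in c]))
f=lambda i,x,y:cv2.resize(i[y-30:y+30,x-40:x+40],(400,300))
s=c[1]["image"]
cv2.imwrite("pics/e2.png",np.vstack([np.hstack([f(s,300,253),f(s,256,185)]),np.hstack([f(s,265,125),f(c[0]["image"],118,158)])]))
E
```

```text
hit True tip [572.1 326.5  41.1] dF [-4.  -1.7  9.3] 19.0083
```

View pics/e.png

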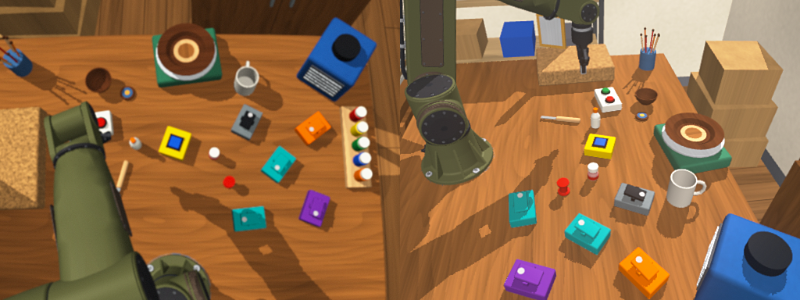

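View pics/e2.png

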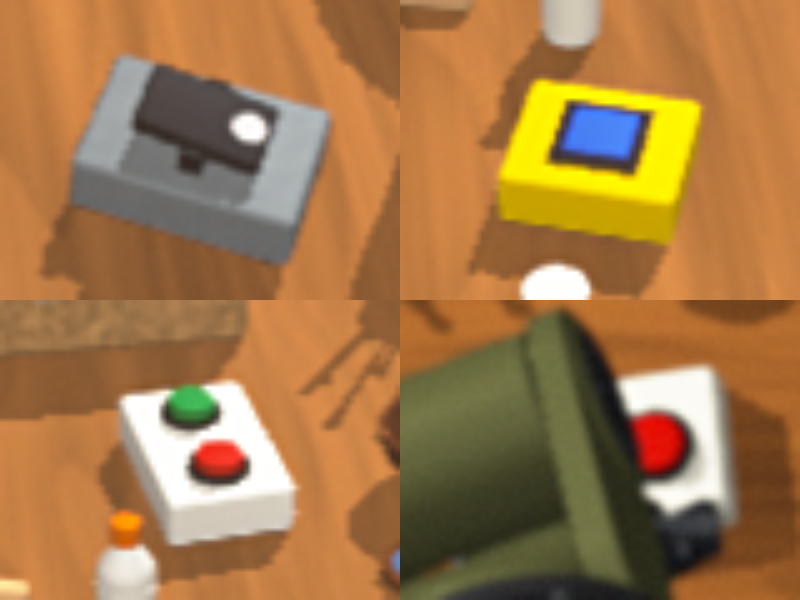

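The rocker is on, the key is in, green bottomed at 41.1 and has sprung back, nothing else has moved and the arm is clear.

```bash
python3 -c "
from rig import bot
print(bot.finish_job())"
```

```text
the job is handed in; nothing more can be done
None
```

I pressed the rocker fully on, then the blue key fully in, then the green start button to its stop and let it spring back; the red stop button wasn't touched, nothing else on the bench appeared to move in the final pictures, and the job is handed in (about 20 s of the 51 s used).

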